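Unlatch the utensil box and draw the spatula out aslant

TASK

Get the wooden spatula out of the utensil box: turn the black knob about 80 degrees anticlockwise (seen from above) until it clicks over and its steel bar has swung right off the opening. Then take the spatula by its handle, tilt it blade end up and draw it out slantwise from under the hood, and finish while still holding it in the gripper, still, the whole of it at least 13 cm above the table and touching nothing else. Leave the mug, the jar and the tin where they stand.

Things in the scene. Friction and masses are not known exactly. Their poses are not given: they have to be found in the camera images.
- utensil_box: fixed plywood box, 346 x 196 mm. Origin on the table under the centre of the spatula compartment; X to the open end, Y to the knob's ledge, Z up. Compartment X -165..165, Y -65..65, floor 6 mm up; side walls and ledge (Y 65..123) 46 mm high. Hood over X -173..-35 (closed sides), open above from X -35 to 165. Cross battens at X -110 and +85, 12 mm wide, tops 20 mm up, carry the spatula
- hood_edge (a point): middle of the hood's lower edge, where the opening begins: 58 mm above the table (hood 8 mm thick, top at 66 mm), at the box's X -35, Y 0; box axes. The spatula's handle end lies 110 to 120 mm in under the hood, its top 24 mm below the hood
- end_board_top (a point): middle of the inner upper edge of the board that ends the opening, 66 mm above the table, at the box's X +165, 200 mm from the hood's edge; board 8 mm thick, 146 mm wide; box axes
- spatula_grip (a point): on the handle's centre line, half-way up (27 mm above the table at the start), near the balance point: the place to grip. Dark wooden spatula, 300 mm long, 80 to 155 g, lying along the box. x points to the blade end, y across, z up. Handle 22 mm wide, 14 thick, x -175 to +35 mm; blade up to 52 mm wide, 8 thick, x +35 to +125; flat underside 7 mm below this point
- spatula_tip (a point): blade end of the spatula, 125 mm from spatula_grip, half-way up the 8 mm blade
- spatula_butt (a point): handle end of the spatula, 175 mm from spatula_grip, half-way up
- latch_grip (a point): where to grip the black knob: on its upright axis, 79 mm above the table, 10 mm under its top. The knob is an upright fin 46 mm long (point's x), 14 thick (y), 32 tall, on the ledge at the box's X 125, Y 95. Under it a flat steel bar, 22 mm wide, top 57 mm above the table, reaches 101 mm from the axis along +x and turns with it: at first it lies across the opening above the blade
- latch (a joint): angle of the latch, rad, growing anticlockwise seen from above, 0 to 1.5. Starts at 0 to 0.15 (bar across the opening); a sprung detent resists with up to about 0.12 N m until 0.75, then pulls it on to about 1.2 to 1.45 (bar along the ledge, clear of the opening), where it stays by itself
- mug: striped mug with a handle, 86 x 120 x 101 mm, to the left; leave alone. Origin under its centre
- jar: glass jar with white lid, 64 mm wide, 87 mm tall, to the right; leave alone. Origin under its centre
- tin: food tin, 57 mm wide, 72 mm tall, to the right; leave alone. Origin under its centre

How it is judged:
By the outcome, as a careful person would: the job done as asked, in the order asked, and still so for the second after the job is handed in, while the arm keeps its last pose, push and grip.
It also fails if it takes over 51 s, if anything falls off the work surface, if the arm or the gripper's body presses on something with over 40 N, if the wrist force passes 120 N, or if a joint passes its speed limit or range.

ROBOT

A 7-joint arm with a two-finger parallel gripper is mounted at the origin on a cart in front of the work surface, level with it; the furniture and walls round the work are solid. World frame = base frame: x ahead of the robot, y to its left, z up, the work surface at z = 0. Lengths are in mm, angles in rad, forces in N, time in s.
With the tool pointing down it reaches from about 425 to 825 mm from the base axis. Payload 3.6 kg.
Tool frame: the origin (TCP) lies between the finger pads; the fingertips stand bot.tips_ahead ahead of it and the grasp point (between the pads) lies 5 mm behind it (bot.tips_ahead is the distance from the TCP to the fingertips, in mm); z points along the fingers, y is the line along which they close (so a half turn about z gives the same grasp; the last joint's range is limited). The gripper opens to 85 mm and grips with 20 to 120 N. Pads are 22 mm wide; open, the fingers measure 114 mm over their backs; the gripper's body (76 mm by 85 mm) begins 54 mm behind the grasp point. The pads swing forward as they close: fully open they stand 13 mm farther back than shut.
Start: joints at [-1.228, 0.615, -0.013, 1.423, 0.008, 1.103, -0.04], TCP at [234.287, 606.276, 218.097] pointing down, gripper open.
Joint ranges: [-3.12, 3.12], [-0.3, 2.06], [-1.34, 1.32], [0.26, 2.42], [-1.36, 4.5], [0.01, 1.98], [-2.84, 2.84]. Speed limits (rad/s): [2.79, 2.79, 3.14, 3.14, 3.14, 3.14, 3.14].

INTERFACE

Orientations are given as a rotation vector (axis times angle).
In Python, from cell import bot, read_camera, get_calibration gives the robot as it stands. The module is installed in compiled form; this text tells all that it offers.
- The arm moves only by the tool send_rows, never from a script. Its argument "plan" is a list of rows, each a list of 6 numbers: the shift along the world's x, y, z normalised to -1 to 1, where 1 is 0.3 m, then the turn, a rotation vector about the world's x, y, z normalised to -1 to 1, where 1 is 90 degrees. In form: [[tx, ty, tz, wx, wy, wz], ...]. A call has 1 to 10 rows; each row is the pose to reach, as a shift and turn from the pose commanded when the call began; what a row does not reach only later rows make up. A row lasts 1/8 s, in which the tool goes at most 62.5 mm and 10.7 degrees, less where a joint would pass 70% of its speed; a pose out of reach is approached as far as the arm can. A call with a number of a shift or a turn outside -1 to 1 is refused whole. A call with a gripper value outside its range is refused whole. "claw" is the closure, from -1 (fully open) to 1 (shut), so that 0 is half open, set as the call begins (left out, the last holds). The fingers move at their own pace and stop on an object; "newtons" is the grip in N (left out, the last holds). Time passes only in rows, so rows that repeat a pose let the fingers close. It gives the time, the measured TCP pose, the force, the opening and the grip force at its end, in the units of the state.
- bot.get_obs(): the state, without advancing time (a new reading comes with each control period).
- read_camera(name): name is "scene" or "side" or "wrist"; returns (picture, depth): 480x640x3 uint8, blue, green, red; 480x640 float32, mm along the optical axis (not along the pixel's ray), 0 where there is no reading.
- get_calibration(name): a dict with "vertical_fov" (degrees; the focal length in pixels is half the picture's height over the tangent of half this angle, whatever the lens; pixels are square), "cx", "cy" (the principal point, pixels), "R" (3x3) and "t" (3): a world point X has camera coordinates R X + t. Camera axes: x right, y down, z forward; pixel columns grow to the right and rows downward; lengths in mm; the calibration is good to about 2 mm. The wrist camera is an equidistant fisheye: a pixel r from the principal point sees the ray r / f radians off the axis. A picture is of the moment at which its call begins: read the wrist's pose just before it. get_calibration takes no time and is no camera call; for the wrist camera it gives the pose at the moment of the call.
- bot.close_job(): hands the job in; it is judged then, once.
The state is a dict: "t": time; "q": joint angles; "dq": joint speeds; "tau": joint torques, N m; "tcp_pos": TCP position; "eef_rot": TCP orientation; "wrist_force": force on the tool from outside, world axes, zero at the start; "moment": the same for the moment, N m; "gripper_width": finger opening in mm; "grasp_force": force on a finger pad.
Only numpy, scipy, OpenCV 4.12 (cv2) and the standard library are available. Lean on these libraries where they do the work, as an engineer would, in place of code of your own. Each camera call takes 0.05 s, during which the arm holds its last target. There are 200 camera calls.

## Working session

There is one attempt and no reset: what is moved stays moved. The work goes in short steps, Python scripts to look and compute and a tool call to move; the robot and the scene stay as the last step left them, time stands still between calls to the robot, and variables do not carry over. Pictures are saved under pics/ and viewed, at most 10 in all, crops included, and the job is handed in when it is done.

Besides the shell and the picture viewer there is one more tool, called after "Emit:" by a JSON object that holds its "fn" and its "kwargs", one argument or row to a line. send_rows: Moves the arm, as the interface text tells. Scaled input: -1 to 1 covers 0.3 m each way for a shift and 90 degrees each way for a turn. Its arguments: {"type":"object","properties":{"plan":{"type":"array"},"claw":{"type":"number"},"newtons":{"type":"number"}},"required":["plan"]}

```bash
mkdir -p pics
cat > h.py <<'E'
import numpy as np, cv2
from scipy.spatial.transform import Rotation as Ro
from cell import bot, read_camera, get_calibration
def cam(n):
    c=get_calibration(n); f=240/np.tan(np.radians(c["vertical_fov"])/2)
    return c,f,np.array(c["R"]),np.array(c["t"])
def ray(n,u,v,C=None):
    c,f,R,t=C or cam(n); x,y=(u-c["cx"]),(v-c["cy"])
    if n=="wrist":
        r=np.hypot(x,y)+1e-9; a=r/f; d=np.array([x/r*np.sin(a),y/r*np.sin(a),np.cos(a)])
    else: d=np.array([x/f,y/f,1.])
    return -R.T@t, R.T@d
def onz(n,u,v,z,C=None):
    o,d=ray(n,u,v,C); return o+d*(z-o[2])/d[2]
def cloud(n,depth,C=None):
    c,f,R,t=C or cam(n); v,u=np.mgrid[:480,:640].astype(float); x=u-c["cx"];y=v-c["cy"]
    if n=="wrist":
        r=np.hypot(x,y)+1e-9; a=r/f; k=np.tan(np.minimum(a,1.5))/r; X=np.dstack([x*k,y*k,np.ones_like(x)])
    else: X=np.dstack([x/f,y/f,np.ones_like(x)])
    P=(X*depth[...,None]-t)@R; P[depth<=0]=np.nan; return P
E
python3 - <<'E'
from h import *
s=bot.get_obs(); print(s, bot.tips_ahead)
for n in ["scene","side","wrist"]:
    c=cam(n); p,d=read_camera(n); cv2.imwrite(f"pics/{n}0.png",p); np.save(f"{n}0.npy",d)
    print(n,c[0]["vertical_fov"],c[1],-c[2].T@c[3],c[2][2])
E
```

```text
{'t': 0.0, 'q': array([-1.22846384,  0.61592744, -0.01266767,  1.42490922,  0.00810364,
        1.10337059, -0.04035958]), 'dq': array([ 0.00052991, -0.00049789, -0.00155746,  0.00185255, -0.00188982,
       -0.00033638, -0.00028915]), 'tau': array([ 1.07486687e-04, -4.69216061e+01,  2.59158919e-01, -1.71042126e+01,
        1.00064208e-02,  9.52464907e-03,  6.10034817e-06]), 'tcp_pos': array([234.02201561, 605.55844695, 216.92926441]), 'eef_rot': array([-0.57576506, -3.0879108 ,  0.00396296]), 'wrist_force': array([0.28570613, 0.33222432, 0.64347535]), 'moment': array([-0.04042622, -0.00317463,  0.04325486]), 'grasp_force': 0.0, 'gripper_width': 85.49552844495551} 14.0
scene 52.66308539478571 484.93080840029205 [ -17.46204377 -605.05871269 1022.44574964] [ 0.47894355  0.46108563 -0.74700276]
side 50.9987014881548 503.1851377011471 [ 546.49863831 -945.69313044  800.71373968] [ 0.02670727  0.7910061  -0.61122505]
wrist 65.70646984690485 371.64829954431775 [154.67850099 635.66681239 371.97594029] [ 0.30640022 -0.1198341  -0.94432976]
```

View pics/scene0.png

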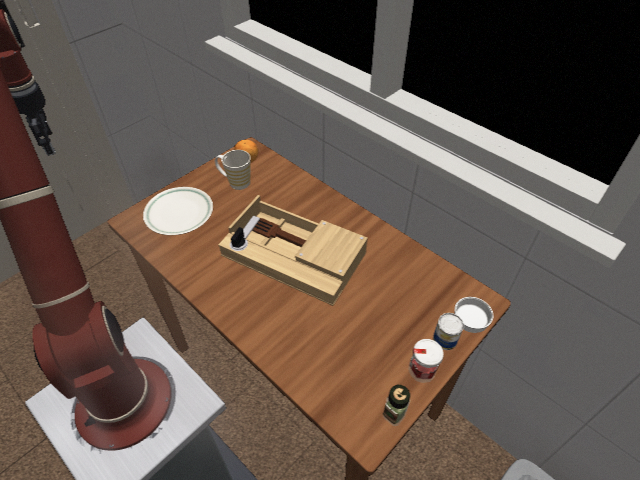

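View pics/side0.png

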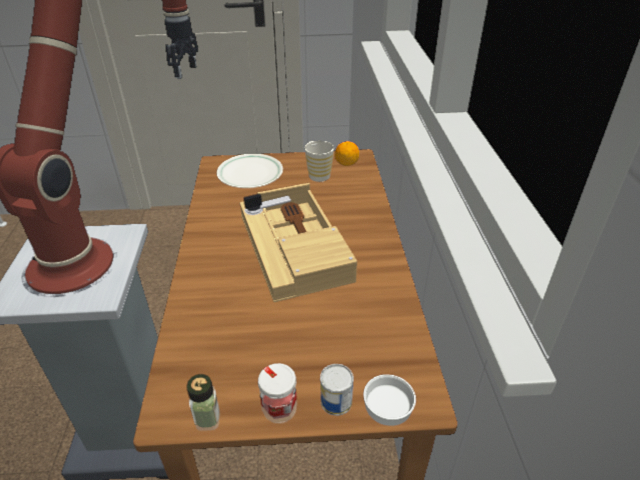

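The box lies with its open end to world +y and its ledge towards the robot. In the scene view the knob is at about (238,240), the hood at (333,248) and the blade at (268,230). In the side view the knob is at (253,203), the blade at (293,213) and the hood at (315,255). Now I'll measure these points.

```bash
cat > m.py <<'E'
from h import *
for n in ["scene","side"]:
    p=cv2.imread(f"pics/{n}0.png"); P=cloud(n,np.load(f"{n}0.npy")); h=cv2.cvtColor(p,cv2.COLOR_BGR2HSV)
    Z=P[...,2]; reg=(P[...,0]>300)&(P[...,0]<800)&(P[...,1]>-250)&(P[...,1]<400)
    tab=reg&(abs(Z)<8); print(n,"table z",np.nanmedian(Z[tab]))
    def big(m):
        k,l,s,_=cv2.connectedComponentsWithStats(m.astype(np.uint8)); i=1+np.argmax(s[1:,4]); return l==i
    for nm,lo,hi in [("hood",61,71),("ledge",41,51)]:
        m=big(reg&(Z>lo)&(Z<hi)&(h[...,1]>50)&(h[...,2]>70)); q=P[m][:,:2].astype(np.float32)
        r=cv2.minAreaRect(q); print(nm,m.sum(),np.median(P[m][:,2]),r,cv2.boxPoints(r).round(0).tolist())
    m=big(reg&(h[...,2]<45)&(Z>50)); q=P[m]; print("knob",m.sum(),np.nanmin(q,0),np.nanmax(q,0),np.argwhere(m).mean(0))
    t=q[q[:,2]>83][:,:2].astype(np.float32); print("knobtop",len(t),cv2.minAreaRect(t))
    m=reg&(Z>50)&(Z<64)&(h[...,1]<50)&(h[...,2]>120); q=P[m]; print("bar",m.sum(),q[:,2].mean() if m.sum() else 0,cv2.minAreaRect(q[:,:2].astype(np.float32)) if m.sum()>5 else 0)
    m=big(reg&(h[...,2]<110)&(h[...,2]>20)&(h[...,1]>80)&(Z>15)&(Z<40)&((h[...,0]<14)|(h[...,0]>170))); q=P[m]; print("spat",m.sum(),np.median(q[:,2]),np.nanmin(q,0),np.nanmax(q,0),cv2.minAreaRect(q[:,:2].astype(np.float32)))
    cv2.imwrite(f"pics/{n}m.png",m*255)
E
python3 m.py
python3 -c "
import cv2,numpy as np
a=cv2.resize(cv2.imread('pics/scene0.png')[190:310,200:380],None,fx=4,fy=4,interpolation=cv2.INTER_CUBIC)
b=cv2.resize(cv2.imread('pics/scenem.png')[190:310,200:380],None,fx=4,fy=4);
cv2.imwrite('pics/c1.png',a)"
```

```text
scene table z 0.9471736219291766
hood 2289 66.72153575304766 ((595.1845092773438, -64.60111236572266), (149.35519409179688, 140.5557403564453), 15.806785583496094) [[504.0, -17.0], [542.0, -153.0], [686.0, -112.0], [648.0, 23.0]]
ledge 2434 46.552192801973774 ((545.0595703125, 28.997909545898438), (200.46917724609375, 346.2698059082031), 15.058775901794434) [[403.0, 170.0], [493.0, -164.0], [687.0, -112.0], [597.0, 222.0]]
knob 178 [421.75090609 114.14527188  54.77016286] [465.32516403 144.72519198  94.0244522 ] [237.98876404 237.92696629]
knobtop 79 ((442.9588928222656, 130.67379760742188), (46.01765823364258, 14.166175842285156), 22.997474670410156)
bar 192 56.660495517564435 ((549.5628662109375, 240.24533081054688), (345.88037109375, 83.84032440185547), 52.94590759277344)
spat 491 30.23166227134611 [513.25650951  16.59291419  19.5314601 ] [582.47720537 175.74694638  39.08434626] ((555.5726928710938, 94.1304931640625), (51.90089416503906, 156.17616271972656), 16.640426635742188)
side table z 0.05397405570008816
hood 2534 65.85922067150292 ((592.8793334960938, -63.662261962890625), 
[... 311 characters left out ...]
0, 225.0]]
knob 171 [423.5467972  114.28291708  55.47323519] [462.48947332 138.00166752  89.94043266] [202.1871345  252.73684211]
knobtop 35 ((442.92230224609375, 127.17530822753906), (40.81189727783203, 11.096860885620117), 24.331825256347656)
bar 240 56.38651134013475 ((535.8527221679688, 208.70639038085938), (387.4809875488281, 217.9678497314453), 87.67002868652344)
spat 101 28.04772211801393 [521.4294037  122.76870114  23.49345414] [560.78660257 186.32352922  31.77309842] ((538.6943969726562, 155.99188232421875), (33.55720901489258, 61.76541519165039), 15.017393112182617)[ WARN:0@0.488] global loadsave.cpp:1063 imwrite_ Unsupported depth image for selected encoder is fallbacked to CV_8U.
```

View pics/c1.png

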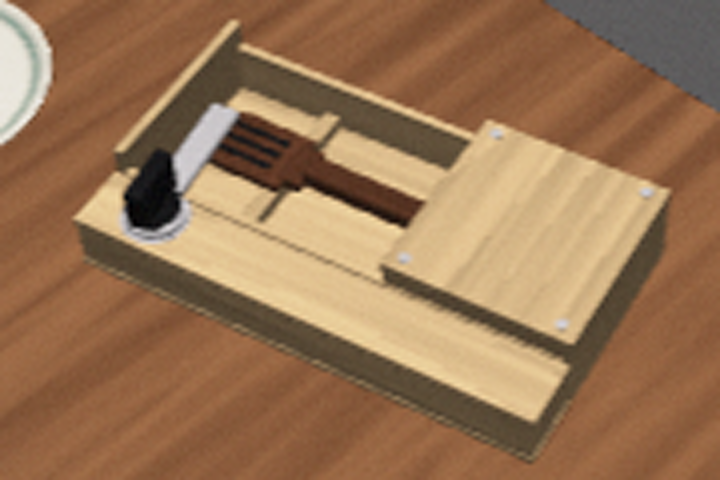

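The crop shows the fin at about (150,190), the bar crossing the blade to about (222,110), and the handle running under the hood at about (405,208). The sizes agree with those given: box origin about (567,36), X axis at 105.1°, knob at (443,131) with its fin at about 23.5°. Next I move above the knob.

Emit:
{"fn": "send_rows", "kwargs": {
  "plan": [
    [0.35, -0.8, -0.1, 0, 0, -0.752],
    [0.35, -0.8, -0.1, 0, 0, -0.752],
    [0.35, -0.8, -0.1, 0, 0, -0.752],
    [0.35, -0.8, -0.1, 0, 0, -0.752],
    [0.35, -0.8, -0.1, 0, 0, -0.752],
    [0.35, -0.8, -0.1, 0, 0, -0.752],
    [0.35, -0.8, -0.1, 0, 0, -0.752],
    [0.35, -0.8, -0.1, 0, 0, -0.752]
  ],
  "claw": -0.1,
  "newtons": 40
}}

```text
t: 1.15
tcp_pos: [339.1, 366.2, 187.9]
eef_rot: [2.197, 2.245, -0.001]
wrist_force: [-0.7, 0.4, 0.5]
gripper_width: 47.1
grasp_force: 0.0
```

Emit:
{"fn": "send_rows", "kwargs": {
  "plan": [
    [0.346, -0.788, -0.1, 0, 0, -0.752],
    [0.346, -0.788, -0.1, 0, 0, -0.752],
    [0.346, -0.788, -0.1, 0, 0, -0.752],
    [0.346, -0.788, -0.1, 0, 0, -0.752],
    [0.346, -0.788, -0.1, 0, 0, -0.752],
    [0.346, -0.788, -0.1, 0, 0, -0.752],
    [0.346, -0.788, -0.1, 0, 0, -0.752],
    [0.346, -0.788, -0.1, 0, 0, -0.752],
    [0.346, -0.788, -0.1, 0, 0, -0.752]
  ]
}}

```text
t: 2.28
tcp_pos: [443.1, 130.0, 158.1]
eef_rot: [-3.075, -0.642, 0.0]
wrist_force: [0.2, 0.4, -0.1]
gripper_width: 47.0
grasp_force: 0.0
```

Run:
```python
from h import *
s=bot.get_obs(); Rm=Ro.from_rotvec(s["eef_rot"]).as_matrix(); print(s["t"],s["tcp_pos"],s["q"].round(2),Rm.round(3),np.degrees(np.arctan2(Rm[1,1],Rm[0,1])),s["gripper_width"],s["wrist_force"])
C=cam("wrist"); p,d=read_camera("wrist"); cv2.imwrite("pics/w1.png",p)
P=cloud("wrist",d,C); h=cv2.cvtColor(p,cv2.COLOR_BGR2HSV)
m=(P[...,2]>83)&(P[...,2]<93)&(h[...,2]<60)&(np.hypot(P[...,0]-443,P[...,1]-131)<45)
q=P[m]; print(m.sum(),np.median(q,0) if m.sum() else 0, cv2.minAreaRect(q[:,:2].astype(np.float32)) if m.sum()>5 else 0)
```

```text
2.275 [443.05064147 130.01929599 158.08608266] [-0.78  0.47  0.64  2.04 -0.41  0.76 -1.04] [[ 0.916  0.4   -0.   ]
 [ 0.4   -0.916  0.   ]
 [ 0.    -0.    -1.   ]] -66.39612984830111 46.96969639790819 [ 0.24217164  0.44497941 -0.13454297]
1333 [446.11194779 134.29614408  87.70936893] ((443.8486633300781, 133.7041015625), (44.367305755615234, 14.270998001098633), 20.5097713470459)
```

View pics/w1.png

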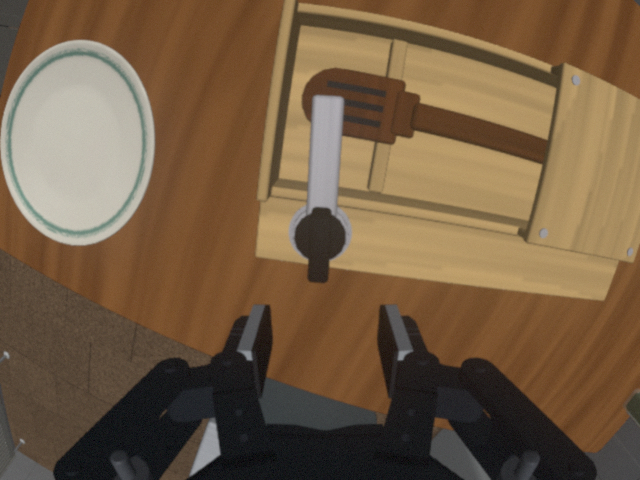

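The wrist picture shows the fin at about (319,243) with the bar up to (328,97) over the blade. The handle runs to the hood at about (545,148), and the fingers line up with the fin. I descend, grip and turn.

Emit:
{"fn": "send_rows", "kwargs": {
  "plan": [
    [0.001, 0.006, -0.07, 0, 0, 0],
    [0.001, 0.006, -0.14, 0, 0, 0],
    [0.001, 0.006, -0.21, 0, 0, 0],
    [0.001, 0.006, -0.273, 0, 0, 0],
    [0.001, 0.006, -0.273, 0, 0, 0]
  ]
}}

```text
t: 2.95
tcp_pos: [442.5, 131.5, 75.4]
eef_rot: [-3.076, -0.641, 0.004]
wrist_force: [0.9, 0.2, -0.0]
gripper_width: 46.8
grasp_force: 0.0
```

Emit:
{"fn": "send_rows", "kwargs": {
  "plan": [
    [0, 0, 0, 0, 0, 0],
    [0, 0, 0, 0, 0, 0],
    [0, 0, 0, 0, 0, 0],
    [0, 0, 0, 0, 0, 0],
    [0, 0, 0, 0, 0, 0]
  ],
  "claw": 1,
  "newtons": 50
}}

```text
t: 3.58
tcp_pos: [443.4, 131.7, 76.3]
eef_rot: [-3.076, -0.64, -0.0]
wrist_force: [0.5, -0.3, -1.3]
gripper_width: -0.2
grasp_force: 0.0
```

The gripper shut fully without catching the knob, so I'm looking at it.

Run:
```python
from h import *
s=bot.get_obs(); print(s["gripper_width"],s["grasp_force"],s["moment"])
a,_=read_camera("scene"); b,_=read_camera("wrist"); c,_=read_camera("side")
A=cv2.resize(a[150:290,170:350],(400,311),interpolation=2); B=cv2.resize(b,(400,300)); D=cv2.resize(c[120:260,200:340],(400,289)[0:1]*2,interpolation=2)[:289]
o=np.zeros((600,800,3),np.uint8); o[:289,:400]=A[:289]; o[:289,400:]=D; o[300:,:400]=B; cv2.imwrite("pics/k.png",o)
```

```text
-0.15636330725634726 0.0 [-0.0292639   0.01038552  0.05050567]
```

View pics/k.png

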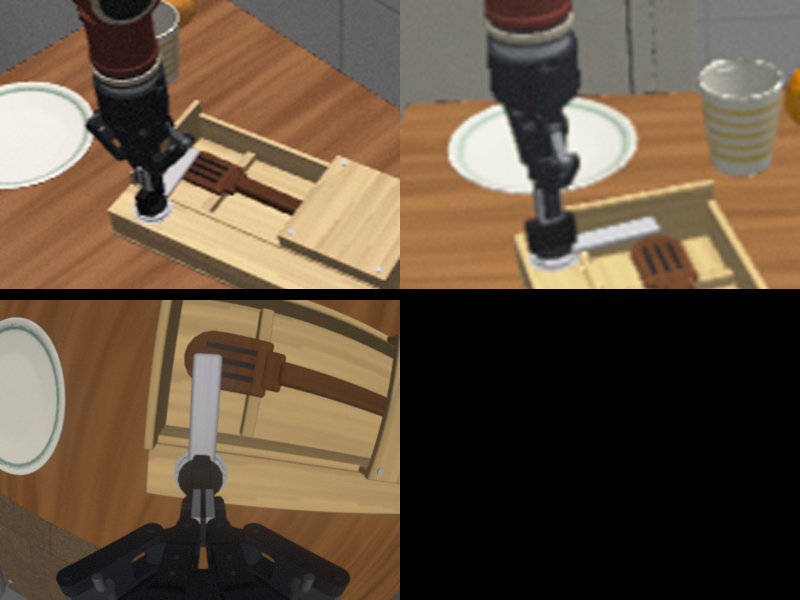

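The fingers look to stand at the knob, so the reading doesn't fit the view. I'll check the wrist depth around the pads before turning.

Run:
```python
from h import *
C=cam("wrist"); p,d=read_camera("wrist"); c,f,R,t=C; P=cloud("wrist",d,C)
def proj(X):
    x=R@np.array(X,float)+t; a=np.arctan2(np.hypot(x[0],x[1]),x[2]); r=np.hypot(x[0],x[1]); return (c["cx"]+f*a*x[0]/r, c["cy"]+f*a*x[1]/r)
s=bot.get_obs(); print(s["gripper_width"],s["tcp_pos"])
for z in (57,62,76,89): print(z,np.round(proj([443.4,131.7,z])))
u0=np.array([np.cos(np.radians(23.5)),np.sin(np.radians(23.5))])
for k in(-23,23): print(k,np.round(proj([443.4+k*u0[0],131.7+k*u0[1],89])))
q=P.copy(); rel=q[...,:2]-[443.4,131.7]; A=rel@u0; B=rel@np.array([-u0[1],u0[0]])
for v in range(250,400,8): print(v,[(u,int(round(q[v,u,2])) if q[v,u,2]==q[v,u,2] else -1,int(round(B[v,u])) if B[v,u]==B[v,u] else 0,int(p[v,u].mean())) for u in range(296,356,6)], int(A[v,325]) if A[v,325]==A[v,325] else 0)
cv2.imwrite("pics/kz.png",cv2.resize(p[230:400,240:410],(600,600),interpolation=2))
```

```text
-0.04703882099500278 [443.37239837 131.64973273  76.18783039]
57 [324. 288.]
62 [324. 292.]
76 [323. 305.]
89 [323. 319.]
-23 [324. 361.]
23 [323. 271.]
250 [(296, 45, 15, 147), (302, 55, 11, 116), (308, 56, 8, 155), (314, 62, 5, 45), (320, 63, 2, 45), (326, 63, -1, 44), (332, 62, -4, 49), (338, 57, -7, 154), (344, 46, -11, 132), (350, 46, -14, 156)] 23
258 [(296, 51, 14, 151), (302, 57, 11, 69), (308, 69, 7, 45), (314, 73, 4, 47), (320, 73, 2, 45), (326, 73, -1, 44), (332, 73, -4, 43), (338, 58, -7, 68), (344, 51, -11, 142), (350, 50, -14, 144)] 22
266 [(296, 57, 14, 48), (302, 58, 11, 47), (308, 81, 7, 45), (314, 83, 4, 45), (320, 83, 1, 39), (326, 82, -1, 43), (332, 83, -4, 40), (338, 57, -7, 46), (344, 58, -10, 49), (350, 49, -14, 125)] 22
274 [(296, 58, 14, 47), (302, 59, 11, 45), (308, 87, 7, 42), (314, 89, 4, 47), (320, 88, 1, 46), (326, 86, -1, 47), (332, 88, -4, 48), (338, 85, -6, 46), (344, 59, -10, 45), (350, 59, -13, 48)] 21
282 [(296, 58, 14, 46), (302, 57, 11, 45), (308, 87, 7, 44), (314, 87, 4, 44), (320, 88, 1, 45), (326, 88, -1, 43), (332, 88, -4, 45), (338, 86, -6, 
[... 2176 characters left out ...]
-1, 39), (332, 137, -3, 19), (338, 140, -5, 29), (344, 140, -7, 26), (350, 139, -8, 30)] 0
378 [(296, 143, 8, 30), (302, 144, 6, 29), (308, 143, 4, 28), (314, 143, 3, 26), (320, 134, 1, 33), (326, 126, -1, 39), (332, 136, -3, 32), (338, 143, -5, 23), (344, 143, -6, 24), (350, 145, -8, 26)] -3
386 [(296, 147, 8, 24), (302, 147, 6, 20), (308, 147, 4, 22), (314, 146, 3, 23), (320, 134, 1, 26), (326, 126, -1, 35), (332, 136, -3, 23), (338, 148, -4, 28), (344, 147, -6, 31), (350, 148, -8, 28)] -6
394 [(296, 156, 7, 27), (302, 157, 5, 26), (308, 157, 4, 22), (314, 137, 3, 28), (320, 134, 1, 47), (326, 126, -1, 48), (332, 135, -3, 21), (338, 154, -4, 22), (344, 156, -6, 24), (350, 157, -7, 26)] -11
```

View pics/kz.png

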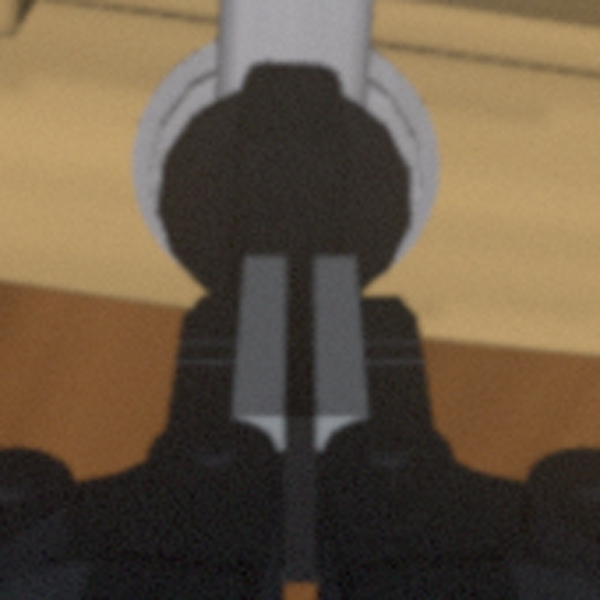

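The close-up shows the shut fingertips ending on top of the fin at about crop (300,255), z≈90, so they are above it and not around it. I lift to measure where the tips really are.

Emit:
{"fn": "send_rows", "kwargs": {
  "plan": [
    [0, 0, 0.1, 0, 0, 0],
    [0, 0, 0.2, 0, 0, 0],
    [0, 0, 0.2, 0, 0, 0]
  ]
}}

```text
t: 4.15
tcp_pos: [444.9, 131.9, 137.8]
eef_rot: [-3.075, -0.64, -0.007]
wrist_force: [0.2, -1.7, -0.0]
gripper_width: -0.2
grasp_force: 0.0
```

Run:
```python
from h import *
s=bot.get_obs(); print(s["tcp_pos"],s["gripper_width"])
for n in ["scene","side","wrist"]:
    C=cam(n); p,d=read_camera(n); P=cloud(n,d,C); h=p.max(2)
    m=(np.hypot(P[...,0]-s["tcp_pos"][0],P[...,1]-s["tcp_pos"][1])<16)&(P[...,2]>94)&(P[...,2]<260)
    q=P[m]; z=q[:,2]; print(n,m.sum(),np.sort(z)[:5].round(1),np.histogram(z,range(90,260,10))[0])
    lo=q[z<z.min()+12]; print(lo.mean(0),np.ptp(lo,0))
    k=(np.hypot(P[...,0]-443,P[...,1]-132)<30)&(P[...,2]>84)&(P[...,2]<93); print("knob",k.sum(),P[k].mean(0) if k.sum() else 0, cv2.minAreaRect(P[k][:,:2].astype(np.float32)) if k.sum()>5 else 0)
```

```text
[444.86569726 131.92615393 137.84024155] -0.2410564566869381
scene 194 [152.8 153.4 154.3 155.  156.6] [ 0  0  0  0  0  0 13 30 27 22 20 24 11  8 13 14]
[439.56757521 124.40646979 159.76919721] [15.54474012 22.8446884  11.71125083]
knob 79 [443.62235045 130.33277857  88.65435373] ((444.8710021972656, 131.1615753173828), (45.608272552490234, 15.422673225402832), 21.04230499267578)
side 132 [148.8 149.5 151.6 151.9 152.1] [ 0  0  0  0  0  2 22 33 36 18  8  1  5  2  0  0]
[442.99984685 124.26856939 155.89753518] [22.04848831 15.34214056 11.88196177]
knob 72 [440.66206741 130.23118493  87.95389533] ((441.247314453125, 131.6489715576172), (45.67825698852539, 18.89231300354004), 20.011627197265625)
wrist 10620 [151.9 152.1 152.2 152.2 152.2] [   0    0    0    0    0    0  421  908 1051 1042 1896 1299  585 1341
 1995   82]
[451.29672055 134.6355689  159.08632999] [12.2558653  25.12499164 11.98371308]
knob 1661 [444.67302343 134.18756702  87.55996271] ((443.4313049316406, 133.73182678222656), (45.85238265991211, 14.120197296142578), 20.57263946533203)
```

All three cameras put the shut tips at z≈152 while the reported TCP is 138. So the tips stand 14 mm behind the reported TCP instead of ahead, and I must go about 28 mm deeper than the text implies. The sideways position is right. I open and descend with tips aimed at z≈63.

Emit:
{"fn": "send_rows", "kwargs": {
  "plan": [
    [0, 0, 0, 0, 0, -0.02],
    [0, 0, 0, 0, 0, -0.02],
    [0, 0, 0, 0, 0, -0.02],
    [0, 0, -0.08, 0, 0, -0.02],
    [0, 0, -0.16, 0, 0, -0.02],
    [0, 0, -0.23, 0, 0, -0.02],
    [0, 0, -0.29, 0, 0, -0.02],
    [0, 0, -0.29, 0, 0, -0.02]
  ],
  "claw": -0.1
}}

```text
t: 5.3
tcp_pos: [442.6, 131.4, 48.2]
eef_rot: [3.085, 0.591, -0.004]
wrist_force: [0.2, 0.7, 0.9]
gripper_width: 46.9
grasp_force: 0.0
```

Emit:
{"fn": "send_rows", "kwargs": {
  "plan": [
    [0, 0, 0, 0, 0, 0],
    [0, 0, 0, 0, 0, 0],
    [0, 0, 0, 0, 0, 0],
    [0, 0, 0, 0, 0, 0],
    [0, 0, 0, 0, 0, 0]
  ],
  "claw": 1,
  "newtons": 50
}}

```text
t: 5.92
tcp_pos: [442.9, 133.9, 50.1]
eef_rot: [-3.081, -0.594, -0.0]
wrist_force: [-3.1, 5.2, 6.5]
gripper_width: 13.0
grasp_force: 50.1
```

Gripped: 13 mm wide at 50 N. Now turn.

Emit:
{"fn": "send_rows", "kwargs": {
  "plan": [
    [0, 0.005, 0, 0, 0, 0.09],
    [0, 0.005, 0, 0, 0, 0.18],
    [0, 0.005, 0, 0, 0, 0.27],
    [0, 0.005, 0, 0, 0, 0.36],
    [0, 0.005, 0, 0, 0, 0.45],
    [0, 0.005, 0, 0, 0, 0.54],
    [0, 0.005, 0, 0, 0, 0.63],
    [0, 0.005, 0, 0, 0, 0.72],
    [0, 0.005, 0, 0, 0, 0.81],
    [0, 0.005, 0, 0, 0, 0.81]
  ]
}}

```text
t: 7.18
tcp_pos: [443.3, 133.7, 50.1]
eef_rot: [-2.13, -2.308, -0.002]
wrist_force: [-2.7, 2.6, 6.1]
gripper_width: 13.2
grasp_force: 50.1
```

Run:
```python
from h import *
s=bot.get_obs(); Rm=Ro.from_rotvec(s["eef_rot"]).as_matrix(); print(s["t"],s["tcp_pos"],np.degrees(np.arctan2(Rm[1,0],Rm[0,0])),s["moment"],s["wrist_force"],s["gripper_width"])
```

```text
7.175 [443.25056872 133.69758703  50.08303693] 94.59358437722793 [ 0.4072146   0.58966132 -0.03170239] [-2.73123439  2.58200229  6.0944265 ] 13.219115226911473
```

Emit:
{"fn": "send_rows", "kwargs": {
  "plan": [
    [0, 0, 0, 0, 0, 0],
    [0, 0, 0, 0, 0, 0],
    [0, 0, 0, 0, 0, 0],
    [0, 0, 0.1, 0, 0, 0],
    [0, 0, 0.25, 0, 0, 0],
    [0, 0, 0.4, 0, 0, 0],
    [0, 0, 0.5, 0, 0, 0],
    [0, 0, 0.5, 0, 0, 0],
    [0, 0, 0.5, 0, 0, 0]
  ],
  "claw": -0.1
}}

```text
t: 8.3
tcp_pos: [442.6, 132.9, 198.4]
eef_rot: [-2.13, -2.308, 0.002]
wrist_force: [0.2, 0.0, -0.5]
gripper_width: 47.0
grasp_force: 0.0
```

```bash
cat > sp.py <<'E'
from h import *
o=np.array([567,36.2]); a=np.radians(15.1); bx=np.array([-np.sin(a),np.cos(a)]); by=np.array([-np.cos(a),-np.sin(a)])
def box(P): r=P[...,:2]-o; return r@bx, r@by
if __name__=="__main__":
  s=bot.get_obs(); print(s["t"],s["tcp_pos"],s["q"].round(2))
  for n in ["scene","side","wrist"]:
    C=cam(n); p,d=read_camera(n); P=cloud(n,d,C); X,Y=box(P); Z=P[...,2]; h=cv2.cvtColor(p,cv2.COLOR_BGR2HSV)
    if n=="wrist": cv2.imwrite("pics/w2.png",p)
    m=(X>-34)&(X<160)&(abs(Y)<58)&(Z>15)&(Z<42)&(p[...,2]<120)&((h[...,0]<12)|(h[...,0]>172))&(h[...,1]>90)
    m=cv2.morphologyEx(m.astype(np.uint8),cv2.MORPH_OPEN,np.ones((3,3)))>0
    print(n,m.sum(),"X",X[m].min(),X[m].max())
    v,u=np.nonzero(m); W=np.array([onz(n,uu,vv,34,C) for uu,vv in zip(u,v)]); xx,yy=box(W); W2=np.array([onz(n,uu,vv,28,C) for uu,vv in zip(u,v)]); x2,y2=box(W2)
    for lo in range(-30,160,15):
        k=(xx>lo)&(xx<lo+15); k2=(x2>lo)&(x2<lo+15)
        if k.sum()>5 and k2.sum()>5: print(lo, yy[k].min().round(1),yy[k].max().round(1),yy[k].mean().round(1),"| z28", y2[k2].min().round(1),y2[k2].max().round(1), "Z",np.median(Z[v,u][k]).round(1))
    print("tip z24..28", np.sort(x2)[-5:].round(1))
    k=(np.hypot(P[...,0]-443,P[...,1]-132)<30)&(Z>84)&(Z<93); print("knob",cv2.minAreaRect(P[k][:,:2].astype(np.float32)) if k.sum()>9 else 0)
E
python3 sp.py
```

```text
8.3 [442.6447606  132.92971822 198.40419156] [-0.5   0.36  0.22  1.97 -0.1   0.82 -0.14]
scene 407 X -20.380455131670004 151.98996554476366
-15 -11.2 9.5 -0.6 | z28 -14.6 3.8 Z 33.5
0 -10.5 10.8 -0.3 | z28 -15.7 6.4 Z 34.1
15 -12.2 10.0 -1.1 | z28 -16.7 5.4 Z 34.3
30 -10.7 9.5 0.2 | z28 -15.4 5.6 Z 33.4
45 -12.6 10.3 -1.6 | z28 -17.1 5.9 Z 35.5
60 -16.2 17.1 -0.3 | z28 -20.1 10.1 Z 30.4
75 -22.6 26.2 1.4 | z28 -27.2 19.3 Z 28.7
90 -24.4 25.2 3.6 | z28 -29.0 21.9 Z 28.6
105 -18.3 26.0 17.9 | z28 -27.7 21.7 Z 27.8
120 -24.9 25.0 4.2 | z28 -29.5 21.2 Z 28.7
135 -16.8 21.4 0.2 | z28 -21.4 17.1 Z 28.1
tip z24..28 [149.8 150.1 151.6 151.9 152.2]
knob ((443.620849609375, 131.7847442626953), (14.266143798828125, 47.839622497558594), 5.351282596588135)Traceback (most recent call last):
  File "sp.py", line 11, in <module>
    print(n,m.sum(),"X",X[m].min(),X[m].max())
                        ~~~~~~~~^^
    return umr_minimum(a, axis, None, out, keepdims, initial, where)
ValueError: zero-size array to reduction operation minimum which has no identity
```

```bash
sed -i 's/\["scene","side","wrist"\]/["wrist"]/' sp.py; python3 sp.py
```

```text
8.4 [442.41173295 132.88886941 197.88095746] [-0.5   0.36  0.22  1.97 -0.1   0.82 -0.14]Traceback (most recent call last):
  File "sp.py", line 11, in <module>
    print(n,m.sum(),"X",X[m].min(),X[m].max())
                        ~~~~~~~~^^
    return umr_minimum(a, axis, None, out, keepdims, initial, where)
ValueError: zero-size array to reduction operation minimum which has no identity
```

View pics/w2.png

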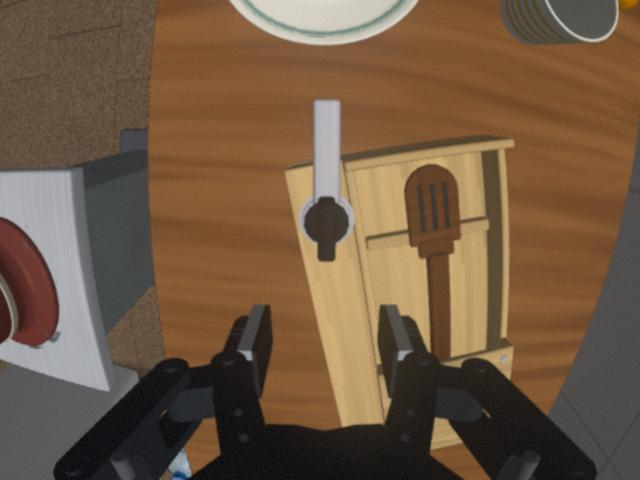

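The wrist view shows the bar along the ledge at about (327,140), clear of the opening. The spatula is at (432,205) with its handle at (438,300), and nothing else moved. I loosen the mask and measure once more.

```bash
sed -i 's/<12)|(h\[...,0\]>172))&(h\[...,1\]>90)/<14)|(h[...,0]>170))\&(h[...,1]>60)/; s/p\[...,2\]<120/p[...,2]<140/' sp.py; python3 sp.py
python3 - <<'E'
import cv2,numpy as np
p=cv2.imread('pics/w2.png'); print([cv2.cvtColor(p,cv2.COLOR_BGR2HSV)[v,u].tolist() for u,v in [(438,300),(415,210),(395,270)]])
E
```

```text
8.45 [442.54011299 132.89102343 197.94229426] [-0.5   0.36  0.22  1.97 -0.1   0.82 -0.14]
wrist 1048 X -33.97020381658179 152.03687442988343
-30 -9.4 -4.7 -7.3 | z28 -11.0 -8.7 Z 33.0
-15 1.1 5.5 3.3 | z28 -0.4 4.1 Z 32.9
15 -9.9 -7.7 -8.8 | z28 -11.6 -9.3 Z 33.3
30 -2.5 1.7 -0.6 | z28 -4.0 0.2 Z 33.8
45 0.6 5.3 3.6 | z28 1.7 3.9 Z 33.0
60 -6.9 -2.7 -4.8 | z28 -8.5 -4.3 Z 33.3
75 -23.8 17.9 -5.5 | z28 -25.7 16.7 Z 27.5
90 -24.7 18.9 -6.0 | z28 -27.1 17.8 Z 27.2
105 -25.3 20.1 -4.8 | z28 -27.3 19.0 Z 27.2
120 -25.5 20.6 -0.6 | z28 -27.5 19.5 Z 27.2
135 -25.2 17.9 1.1 | z28 -27.2 16.8 Z 27.3
150 -14.0 3.8 -4.3 | z28 -14.9 2.3 Z 27.1
tip z24..28 [151.2 151.7 151.9 152.  152.1]
knob ((442.9087829589844, 133.5338134765625), (13.405080795288086, 46.50944900512695), 4.215127468109131)
[[12, 137, 99], [12, 148, 105], [19, 111, 203]]
```

Spatula in the box frame: tip X≈152, so the grip is at X≈27, Y≈−1, with yaw about −1.6°. In world that is (561,63), yaw 103.5°. I go above it and then do a small free-air tilt to see whether the 28 mm offset is fixed in the tool.

Emit:
{"fn": "send_rows", "kwargs": {
  "plan": [
    [0.15, -0.09, 0, 0, 0, 0.05],
    [0.3, -0.18, 0, 0, 0, 0.1],
    [0.396, -0.234, 0, 0, 0, 0.1],
    [0.396, -0.234, 0, 0, 0, 0.1],
    [0.396, -0.234, 0, 0, 0, 0.1]
  ]
}}

```text
t: 9.12
tcp_pos: [561.0, 63.6, 198.2]
eef_rot: [-1.94, -2.468, 0.002]
wrist_force: [-0.5, 1.2, -0.4]
gripper_width: 46.6
grasp_force: 0.0
```

```bash
cat > tf.py <<'E'
from h import *
s=bot.get_obs(); c,f,R,t=cam("wrist"); Rm=Ro.from_rotvec(s["eef_rot"]).as_matrix()
print(s["t"],s["tcp_pos"],"cam",R@s["tcp_pos"]+t,"toolz cam",R@Rm[:,2],"toolx yaw",np.degrees(np.arctan2(Rm[1,0],Rm[0,0])),"toolx",Rm[:,0].round(3))
E
python3 tf.py; sed -i 's/<14)|/<16)|/; s/(3,3)/(2,2)/' sp.py; python3 sp.py
```

```text
9.125 [561.02060709  63.64515301 198.22262296] cam [  0.50416249  28.58337052 173.91539704] toolz cam [-0.00157342 -0.32765111  0.94479748] toolx yaw 103.64913233385262 toolx [-0.236  0.972  0.001]
9.125 [561.02060709  63.64515301 198.22262296] [-0.27  0.51  0.18  1.71 -0.11  0.94  0.19]
wrist 6914 X nan nan
-30 -12.9 6.8 -3.3 | z28 -13.1 7.0 Z nan
-15 -13.1 6.3 -3.5 | z28 -13.3 6.5 Z 33.0
0 -13.3 6.0 -3.9 | z28 -13.5 6.1 Z nan
15 -13.5 5.5 -4.1 | z28 -13.7 5.6 Z nan
30 -13.8 5.1 -4.5 | z28 -14.0 5.2 Z nan
45 -14.8 5.4 -4.7 | z28 -15.0 5.5 Z nan
60 -21.2 10.9 -5.2 | z28 -21.5 11.1 Z nan
75 -29.9 18.9 -5.3 | z28 -30.4 19.9 Z nan
90 -30.0 19.5 -5.5 | z28 -30.5 19.9 Z nan
105 -29.5 19.0 -5.6 | z28 -30.0 19.4 Z nan
120 -29.8 18.5 -5.9 | z28 -30.3 18.9 Z nan
135 -28.2 16.3 -5.7 | z28 -28.7 17.6 Z nan
150 -14.3 3.3 -5.6 | z28 -17.0 3.4 Z 27.3
tip z24..28 [152.3 152.3 152.3 152.3 152.4]
knob ((443.3821716308594, 133.533935546875), (14.441650390625, 46.516326904296875), 3.9077095985412598)
```

Emit:
{"fn": "send_rows", "kwargs": {
  "plan": [
    [0, 0, 0, 0.108, 0.026, 0],
    [0, 0, 0, 0.216, 0.052, 0],
    [0, 0, 0, 0.216, 0.052, 0],
    [0, 0, 0, 0.216, 0.052, 0]
  ]
}}

```text
t: 9.68
tcp_pos: [561.4, 64.4, 199.3]
eef_rot: [-1.761, -2.242, -0.31]
wrist_force: [-0.1, -0.4, -0.0]
gripper_width: 47.2
grasp_force: 0.0
```

```bash
python3 tf.py
```

```text
9.675 [561.38801738  64.39880533 199.30909285] cam [  0.45720189  28.2687408  174.08350256] toolz cam [-0.00158971 -0.3276472   0.94479881] toolx yaw 103.70448400987729 toolx [-0.223  0.913  0.342]
```

The TCP stays fixed in the wrist frame, so the offset is fixed in the tool and the real grasp point is about 33 mm behind the reported TCP. The wrist view had the knob right, so I use its handle position, about (563.5,63.5). Untilt and descend.

Emit:
{"fn": "send_rows", "kwargs": {
  "plan": [
    [0.008, 0, -0.1, -0.108, -0.026, 0],
    [0.008, 0, -0.25, -0.216, -0.052, 0],
    [0.008, 0, -0.4, -0.216, -0.052, 0],
    [0.008, 0, -0.5, -0.216, -0.052, 0],
    [0.008, 0, -0.58, -0.216, -0.052, 0],
    [0.008, 0, -0.63, -0.216, -0.052, 0],
    [0.008, 0, -0.658, -0.216, -0.052, 0],
    [0.008, 0, -0.658, -0.216, -0.052, 0]
  ]
}}

```text
t: 10.68
tcp_pos: [564.6, 63.6, 1.9]
eef_rot: [-1.941, -2.47, -0.0]
wrist_force: [0.2, 0.5, 0.3]
gripper_width: 47.0
grasp_force: 0.0
```

Emit:
{"fn": "send_rows", "kwargs": {
  "plan": [
    [0, 0, 0, 0, 0, 0],
    [0, 0, 0, 0, 0, 0],
    [0, 0, 0, 0, 0, 0],
    [0, 0, 0, 0, 0, 0],
    [0, 0, 0, 0, 0, 0]
  ],
  "claw": 1,
  "newtons": 70
}}

```text
t: 11.3
tcp_pos: [565.3, 63.0, 2.9]
eef_rot: [1.942, 2.468, 0.002]
wrist_force: [-1.1, -1.3, 6.4]
gripper_width: 20.1
grasp_force: 70.5
```

```bash
python3 tf.py
python3 - <<'E'
from h import *
s=bot.get_obs(); print(s["wrist_force"],s["moment"],s["gripper_width"],s["grasp_force"])
E
```

```text
11.3 [565.30019774  62.95417513   2.93273117] cam [  0.49920273  28.58276957 173.90735787] toolz cam [-0.0015535  -0.32766468  0.9447928 ] toolx yaw 103.5977470509954 toolx [-0.235  0.972 -0.   ]
[-1.11900773 -1.34512609  6.35910534] [0.01562009 0.25121385 0.07897509] 20.135646566947436 70.51089763641357
```

Gripped at 20 mm, 70 N. Stage 1 raises the grip point 30 mm while tilting 10° blade-up. By my geometry, clearances at the hood edge, the batten and the end board are each about 5 mm.

Emit:
{"fn": "send_rows", "kwargs": {
  "plan": [
    [-0.0005, 0.002, 0.017, 0.018, 0.004, 0],
    [-0.001, 0.005, 0.034, 0.036, 0.009, 0],
    [-0.0015, 0.007, 0.051, 0.054, 0.013, 0],
    [-0.002, 0.009, 0.067, 0.072, 0.017, 0],
    [-0.0025, 0.012, 0.084, 0.09, 0.022, 0],
    [-0.003, 0.014, 0.101, 0.108, 0.026, 0],
    [-0.003, 0.014, 0.101, 0.108, 0.026, 0],
    [-0.003, 0.014, 0.101, 0.108, 0.026, 0]
  ]
}}

```text
t: 12.3
tcp_pos: [563.5, 67.4, 32.0]
eef_rot: [-1.854, -2.358, -0.162]
wrist_force: [0.0, 0.3, -1.4]
gripper_width: 20.4
grasp_force: 69.6
```

```bash
python3 tf.py
python3 - <<'E'
from h import *
from sp import box
s=bot.get_obs(); print(s["wrist_force"],s["moment"],s["gripper_width"])
p,d=read_camera("side"); q,e=read_camera("scene")
P=cloud("scene",e); X,Y=box(P); h=cv2.cvtColor(q,cv2.COLOR_BGR2HSV)
m=(X>-34)&(X<165)&(abs(Y)<40)&(P[...,2]>20)&(P[...,2]<110)&(h[...,2]<120)&((h[...,0]<13)|(h[...,0]>170))&(h[...,1]>90)
for lo in range(-30,165,15):
    k=m&(X>lo)&(X<lo+15); print(lo,k.sum(),np.median(P[k][:,2]).round(1) if k.sum() else 0,end="; ")
o=np.zeros((480,800,3),np.uint8); o[:400,:400]=cv2.resize(p[130:290,210:370],(400,400)); o[:400,400:]=cv2.resize(q[170:310,220:360],(400,400)); cv2.imwrite("pics/l.png",o)
E
```

```text
12.3 [563.49528811  67.43186504  32.01801635] cam [  0.47710682  28.41980769 173.97523585] toolz cam [-0.00158614 -0.32766763  0.94479173] toolx yaw 103.6267601081952 toolx [-0.232  0.957  0.174]
[ 0.01685293  0.2791907  -1.4104859 ] [-0.20731328 -0.10622387  0.04601396] 20.366413063278348
-30 34 54.6; -15 40 56.6; 0 44 59.6; 15 4 61.0; 30 0 0; 45 0 0; 60 37 67.1; 75 70 67.6; 90 73 70.0; 105 64 72.9; 120 71 75.2; 135 55 78.0; 150 5 58.1;
```

View pics/l.png

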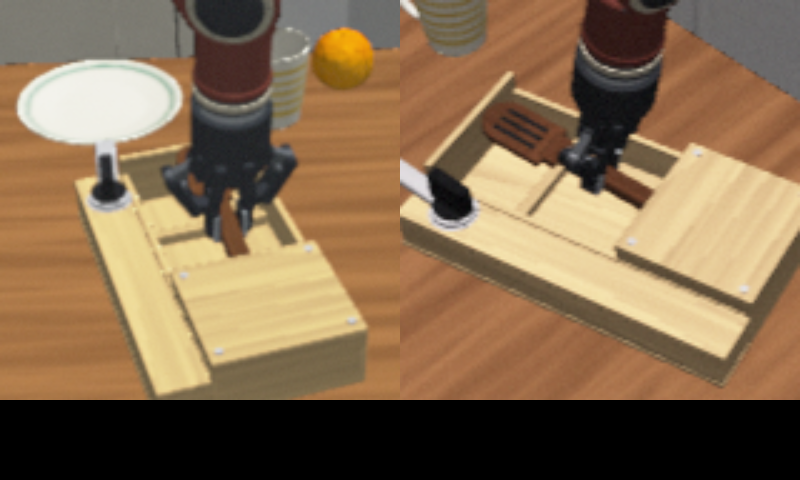

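The picture shows the spatula held and tilted blade up: blade at about (520,130) in the right half, handle going under the hood at about (640,190), and the mug and bar undisturbed. Heights match the plan (handle top about 52 mm at the hood edge) and the −1.4 N force is just its weight, so I draw it out.

Emit:
{"fn": "send_rows", "kwargs": {
  "plan": [
    [-0.008, 0.032, 0.006, 0, 0, 0],
    [-0.016, 0.064, 0.012, 0, 0, 0],
    [-0.024, 0.096, 0.018, 0, 0, 0],
    [-0.032, 0.128, 0.024, 0, 0, 0],
    [-0.039, 0.159, 0.029, 0, 0, 0],
    [-0.04, 0.163, 0.036, 0.027, 0.006, 0],
    [-0.04, 0.166, 0.042, 0.054, 0.013, 0],
    [-0.04, 0.166, 0.042, 0.054, 0.013, 0]
  ]
}}

```text
t: 13.4
tcp_pos: [552.1, 115.8, 44.6]
eef_rot: [-1.813, -2.299, -0.238]
wrist_force: [-0.6, 0.2, -0.6]
gripper_width: 20.3
grasp_force: 69.6
```

Emit:
{"fn": "send_rows", "kwargs": {
  "plan": [
    [-0.01, 0.039, 0.011, 0, 0, 0],
    [-0.019, 0.078, 0.022, 0, 0, 0],
    [-0.029, 0.117, 0.033, 0, 0, 0],
    [-0.038, 0.157, 0.043, 0, 0, 0],
    [-0.048, 0.196, 0.054, 0, 0, 0],
    [-0.057, 0.235, 0.065, 0, 0, 0],
    [-0.057, 0.235, 0.065, 0, 0, 0]
  ]
}}

```text
t: 14.28
tcp_pos: [534.2, 189.2, 64.6]
eef_rot: [-1.806, -2.302, -0.24]
wrist_force: [0.0, -0.2, -1.5]
gripper_width: 20.6
grasp_force: 69.6
```

```bash
python3 tf.py
python3 - <<'E'
from h import *
from sp import box
s=bot.get_obs(); print(s["wrist_force"],s["moment"],s["gripper_width"])
for n in("scene","side"):
    q,e=read_camera(n); P=cloud(n,e); X,Y=box(P); h=cv2.cvtColor(q,cv2.COLOR_BGR2HSV); Z=P[...,2]
    m=(X>-60)&(X<330)&(abs(Y)<40)&(Z>20)&(Z<180)&(h[...,2]<120)&((h[...,0]<13)|(h[...,0]>170))&(h[...,1]>90)
    print(n,[(lo,int(k.sum()),float(np.median(Z[k]).round(1))) for lo in range(-60,330,15) if (k:=m&(X>lo)&(X<lo+15)).sum()>2])
E
```

```text
14.275 [534.18527719 189.22578258  64.63039793] cam [  0.4569329   28.34128332 174.02339992] toolz cam [-0.0016311  -0.32767976  0.94478745] toolx yaw 103.76600604300761 toolx [-0.23   0.938  0.26 ]
[ 0.03355204 -0.16876133 -1.52973519] [-0.27600165 -0.10631967 -0.00257462] 20.573190539788893
scene [(-30, 6, 52.0), (-15, 36, 53.4), (0, 40, 56.5), (15, 43, 61.0), (30, 40, 64.4), (45, 43, 68.5), (60, 43, 73.0), (75, 39, 78.2), (90, 43, 80.8), (105, 48, 85.1), (120, 46, 89.8), (135, 15, 94.0), (180, 25, 102.6), (195, 77, 104.0), (210, 73, 107.2), (225, 72, 111.7), (240, 64, 115.5), (255, 61, 120.2)]
side [(-15, 22, 52.5), (0, 31, 56.6), (15, 28, 60.1), (30, 25, 64.6), (45, 19, 69.1), (60, 30, 73.0), (75, 27, 76.5), (90, 21, 80.7), (105, 22, 84.5), (120, 31, 89.0), (135, 23, 94.3), (150, 22, 96.9), (165, 11, 100.3), (180, 4, 101.2), (195, 11, 101.0), (210, 7, 107.2), (240, 5, 116.2), (255, 3, 119.3)]
```

The butt is now at X≈−20, about 13 mm clear of the hood edge, and only the weight shows in the force. I lift straight up.

Emit:
{"fn": "send_rows", "kwargs": {
  "plan": [
    [-0.002, 0.01, 0.05, 0, 0, 0],
    [-0.004, 0.015, 0.12, 0, 0, 0],
    [-0.004, 0.015, 0.2, 0, 0, 0],
    [-0.004, 0.015, 0.29, 0, 0, 0],
    [-0.004, 0.015, 0.38, 0, 0, 0],
    [-0.004, 0.015, 0.46, 0, 0, 0],
    [-0.004, 0.015, 0.5, 0, 0, 0],
    [-0.004, 0.015, 0.5, 0, 0, 0],
    [-0.004, 0.015, 0.5, 0, 0, 0],
    [-0.004, 0.015, 0.5, 0, 0, 0]
  ]
}}

```text
t: 15.62
tcp_pos: [532.8, 191.8, 213.1]
eef_rot: [-1.809, -2.299, -0.236]
wrist_force: [-0.7, 0.2, -1.7]
gripper_width: 20.4
grasp_force: 69.6
```

Emit:
{"fn": "send_rows", "kwargs": {
  "plan": [
    [0, 0, 0, 0, 0, 0],
    [0, 0, 0, 0, 0, 0],
    [0, 0, 0, 0, 0, 0],
    [0, 0, 0, 0, 0, 0]
  ]
}}

```text
t: 16.12
tcp_pos: [533.4, 192.0, 214.2]
eef_rot: [-1.81, -2.3, -0.239]
wrist_force: [0.5, 0.3, -0.9]
gripper_width: 20.4
grasp_force: 69.6
```

```bash
python3 tf.py
python3 - <<'E'
from h import *
from sp import box
s=bot.get_obs(); print(s["wrist_force"],s["gripper_width"],abs(s["dq"]).max())
q,e=read_camera("scene"); P=cloud("scene",e); X,Y=box(P); h=cv2.cvtColor(q,cv2.COLOR_BGR2HSV); Z=P[...,2]
m=(X>-60)&(X<330)&(abs(Y)<45)&(Z>130)&(Z<330)&(h[...,2]<120)&((h[...,0]<13)|(h[...,0]>170))&(h[...,1]>90)
print([(lo,int(k.sum()),float(np.median(Z[k]).round(1))) for lo in range(-60,330,30) if (k:=m&(X>lo)&(X<lo+30)).sum()>2])
k=(np.hypot(P[...,0]-443,P[...,1]-132)<30)&(Z>84)&(Z<93); print("knob",cv2.minAreaRect(P[k][:,:2].astype(np.float32)))
cv2.imwrite("pics/f.png",q)
E
```

```text
16.125 [533.38630111 191.99557232 214.19054766] cam [  0.45254162  28.31648376 174.03224593] toolz cam [-0.00161386 -0.3276633   0.94479318] toolx yaw 103.61732140100523 toolx [-0.227  0.939  0.259]
[ 0.48878344  0.32770099 -0.91524561] 20.37411882372434 0.0025193119600792524
[(-30, 56, 201.0), (0, 103, 207.9), (30, 102, 215.2), (60, 107, 223.2), (90, 103, 232.0), (120, 85, 239.3), (180, 73, 252.6), (210, 167, 258.0), (240, 147, 266.7), (270, 12, 270.5)]
knob ((444.200439453125, 129.98419189453125), (15.486555099487305, 46.8507194519043), 5.111177921295166)
```

View pics/f.png

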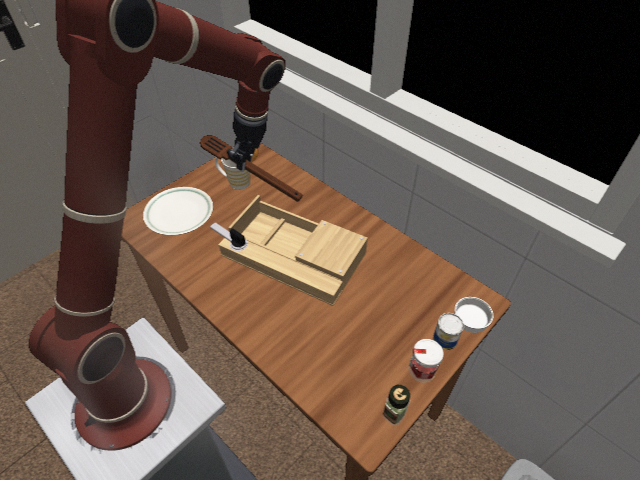

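The final picture shows the spatula held from (205,140) to (300,197), with its lowest point about 185 mm up. It is still and clear of everything. The knob at (237,240) stays open, and the mug, jar and tin are where they stood.

```bash
python3 -c "
from cell import bot
print(bot.close_job())"
```

```text
the job is handed in; nothing more can be done
None
```

The job is handed in: the latch was turned open to about 80°, and the spatula was tilted, drawn out from under the hood and held still in the gripper with its lowest point about 18 cm above the table; the mug, jar and tin were left where they stood.

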